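# Close out a batch at the cigar roller's bench

## Task

Finish this batch: put every cigar from the rolling board into the green channel of the counting board, then rock the board by its handle so that they roll in and fill all four pockets (never put or press one into a pocket by hand), and tip it back so that the surplus lies in the channel, leaving it leaning well back that way. Wipe the cut-off ends off the rolling board into its scrap trough with the scraper block, never touching them with the fingers, and stand the scraper upright on the middle of its rest again. Leave the glue pot, scissors and knife where they are.

Things in the scene. Friction and masses are not known exactly. Their poses are not given: they have to be found in the camera images.
- cigar1: finished brown cigar with a red band, rigid, a round-ended rod 16 mm in diameter and 100 mm long, 14 g; origin at its middle on its axis, x along its length. It rolls on the counting board once that leans more than about 3 degrees, but lies still on level wood. Starts lying on the left (+y) half of the rolling board, roughly along y (may be absent).
- cigar2: finished brown cigar with a red band, rigid, a round-ended rod 16 mm in diameter and 100 mm long, 14 g; origin at its middle on its axis, x along its length. It rolls on the counting board once that leans more than about 3 degrees, but lies still on level wood. Starts lying on the left (+y) half of the rolling board, roughly along y (may be absent).
- cigar3: finished brown cigar with a red band, rigid, a round-ended rod 16 mm in diameter and 100 mm long, 14 g; origin at its middle on its axis, x along its length. It rolls on the counting board once that leans more than about 3 degrees, but lies still on level wood. Starts lying on the left (+y) half of the rolling board, roughly along y (may be absent).
- cigar4: finished brown cigar with a red band, rigid, a round-ended rod 16 mm in diameter and 100 mm long, 14 g; origin at its middle on its axis, x along its length. It rolls on the counting board once that leans more than about 3 degrees, but lies still on level wood. Starts lying on the left (+y) half of the rolling board, roughly along y (may be absent).
- cigar5: finished brown cigar with a red band, rigid, a round-ended rod 16 mm in diameter and 100 mm long, 14 g; origin at its middle on its axis, x along its length. It rolls on the counting board once that leans more than about 3 degrees, but lies still on level wood. Starts in the channel of the counting board.
- cigar6: finished brown cigar with a red band, rigid, a round-ended rod 16 mm in diameter and 100 mm long, 14 g; origin at its middle on its axis, x along its length. It rolls on the counting board once that leans more than about 3 degrees, but lies still on level wood. Starts in the channel of the counting board.
- offcut1: cut-off cigar end, a brown disc 16 mm in diameter and 14 mm high, 12 g, standing on its cut face on the right (-y) half of the rolling board; origin at the centre of that face (may be absent)
- offcut2: cut-off cigar end, a brown disc 16 mm in diameter and 14 mm high, 12 g, standing on its cut face on the right (-y) half of the rolling board; origin at the centre of that face (may be absent)
- offcut3: cut-off cigar end, a brown disc 16 mm in diameter and 14 mm high, 12 g, standing on its cut face on the right (-y) half of the rolling board; origin at the centre of that face (may be absent)
- offcut4: cut-off cigar end, a brown disc 16 mm in diameter and 14 mm high, 12 g, standing on its cut face on the right (-y) half of the rolling board; origin at the centre of that face (may be absent)
- offcut5: cut-off cigar end, a brown disc 16 mm in diameter and 14 mm high, 12 g, standing on its cut face on the right (-y) half of the rolling board; origin at the centre of that face (may be absent)
- scraper: scraper block standing on its rest: a steel foot 92 mm long (its x), 26 mm wide (its y) and 10 mm high, a dark wooden block above it (88 x 23 mm, up to 24 mm), and on top a red upright grip 70 mm long (x), 20 mm thick (y), from 24 to 60 mm high; about 0.15 kg; origin at the centre of its underside, z up
- rest: scraper's rest: fixed wooden tray on the table, floor 8 mm above the table, 120 mm long (x) and 56 mm clear between two low rims (14 mm high) along its long sides; origin at the centre of its underside; the scraper stands in its middle with its length along the rest's x (either way round)
- station: rolling board, fixed wooden board 240 (x) x 280 (y) x 40 mm high, with an open aluminium scrap trough along its far (+x) edge, from x = 120 to 195 mm, floor 4 mm and rim 32 mm above the table; four wooden stop pins (10 mm thick, 14 mm high) at x = +-115, y = 35 and 105 mm keep cigars from rolling off; origin at the centre of the board's underside, z up
- counter_board (a joint): tilt of the counting board about its level pivot, rad: 0 level, negative with the channel (handle) end low (stop at -0.5), positive with the channel end high (stop at 0.6). The pivot is stiff and the board stays where it is left; 2 to 4 N at the handle moves it.
- deck (a point): middle of the counting board's deck surface, on its pivot, 123 mm above the table; turns with the board: x along pivot and pockets, y along the board away from the channel, z up. A wooden tray 110 mm wide inside (x), side walls 22 mm above the deck, y from -137 to 137 mm with end walls 8 mm thick and 22 mm high; bare run-out at deck level from y = 77 to 129 mm
- channel (a point): middle of the channel's green floor on the counting board (deck y = -71 mm); axes as for deck. The channel runs 58 mm either way along y, at deck level, the full 110 mm wide, from the end wall to the first pocket
- pocket1 (a point): first pocket, deck y = -4 mm, at deck level; axes as for deck. Four pockets (y = -4, 20, 44, 68 mm) are slots across the full width, 18 mm wide, 15 mm deep, with 6 mm ribs between. A cigar in one is almost flush (axis about 7 mm below the deck); others roll over it but may stop in the dips until the board leans 25 degrees or is rocked again
- handle (a point): middle of the brass handle bar at the channel end of the counting board (deck y = -200 mm, z = 15 mm): a round bar 12 mm thick along x, 90 mm clear between its two arms, 57 mm clear of the end wall; turns with the board about the pivot
- gluepot: bystander: small amber pot with black cap, 52 mm across, 50 mm tall; origin under its centre
- scissors: bystander: scissors with red bows, lying flat, 160 mm long, 9 mm high; origin under the pivot
- knife: bystander: flat steel leaf knife, 130 x 75 mm, lying flat; origin under its centre
Things that resemble listed ones, but are neither listed nor needed, are in the scene too. What is shaped like the cigar5 but blue is not meant.

How it is judged:
By the outcome, as a careful person would: the job done as asked, in the order asked, and still so for the second after the job is handed in, with the robot touching nothing.
Of cigar1, cigar2, cigar3, cigar4 only 3 to 4 are there at a start; the rules pass over those that are not, and their reading is None.
Of offcut1, offcut2, offcut3, offcut4, offcut5 only 3 to 5 are there at a start; the rules pass over those that are not, and their reading is None.
At some moment in a run one of cigar1, cigar2, cigar3, cigar4 may be knocked a few centimetres aside while the robot is not near it.
It also fails if it takes over 210 s, if anything falls off the work surface, if the arm or the gripper's body presses on something with over 40 N, if the wrist force passes 120 N, or if a joint passes its speed limit or range.

## Robot

A 7-joint arm with a two-finger parallel gripper is mounted at the origin on the work surface. World frame = base frame: x ahead of the robot, y to its left, z up, the work surface at z = 0. Lengths are in m, angles in degrees, forces in N, time in s.
With the tool pointing down it reaches from about 0.4 to 0.925 m from the base axis. Payload 5.6 kg.
Tool frame: the origin (TCP) lies at the very end of the fingers, on their centre line; the grasp point (between the pads) lies 19 mm behind it; z points along the fingers, y is the line along which they close (so a half turn about z gives the same grasp; the last joint's range is limited). The gripper opens to 85 mm and grips with 20 to 120 N. Pads are 22 mm wide; open, the fingers measure 114 mm over their backs; the gripper's body (76 mm by 85 mm) begins 54 mm behind the grasp point. The pads swing forward as they close: fully open they stand 13 mm farther back than shut.
Start: joints at [67.895, 26.786, -0.665, 91.828, 0.344, 61.387, -3.226], TCP at [0.218, -0.612, 0.2] pointing down, gripper open.
Joint ranges: [-144.91, 144.91], [-17.63, 115.5], [-89.93, 88.59], [15.96, 139.68], [-74.01, 254.01], [8.47, 105.57], [-167.45, 167.45]. Speed limits (degrees/s): [147.25, 147.25, 180, 180, 180, 180, 180].

## Interface

Orientations are given as a 3x3 rotation matrix whose columns are the frame's x, y, z axes.
In Python, from rig import ctrl gives the robot as it stands. The module is installed in compiled form; this text tells all that it offers. Calls block until the motion is done:
- ctrl.goto(position, orientation): joint-space move of the TCP to a pose.
- ctrl.movel(position, orientation=None, rate=0.15, threshold=None): straight line of the TCP; orientation=None keeps the orientation; rate is the mean speed in m/s. With threshold (N) it stops when the force on the tool has changed by that much, and returns True; else False.
- ctrl.movej(angles): joint-space move.
- ctrl.gripper_to(opening, grip_force=None): opening from 0.0 (shut) to 1.0 (fully open); grip_force is the grip in N (None keeps the last); returns when the fingers have stopped.
- ctrl.sleep(seconds).
- ctrl.ik(position, orientation): joint angles nearest the present ones, or None.
- ctrl.get_state(): the state.
- ctrl.get_image(name): name is "scene" or "top" or "wrist"; returns a dict with "img" (384x512x3 uint8, red, green, blue), "vfov" (degrees; the focal length in pixels is half the picture's height over the tangent of half this angle, whatever the lens; pixels are square), "cx", "cy" (the principal point, pixels), "k1" (the pictures are not rectified: a ray, as slopes to the right and down, at radius r is drawn at 1 + k1 r^2 times it, then the intrinsics apply), "rvec" (rotation vector, rad) and "tvec" (3), from world to camera coordinates, as OpenCV has them; the wrist camera has in their place "T_tool_cam" (4x4, takes a point from camera to tool coordinates, whose origin is the TCP and whose axes are the flange's). Camera axes: x right, y down, z forward; pixel columns grow to the right and rows downward; lengths in m; the calibration is good to about 2 mm. A picture is of the moment at which its call begins: read the wrist's pose just before it. There is no depth.
A pose or a line that the arm cannot do raises ctrl.IKError and nothing moves.
- ctrl.finish_job(): hands the job in; it is judged then, once.
Trained networks look in a picture, given as the dict that the camera call returned (one of the last four; its "shot" number tells which), for a name from the list of things; names that differ only in an ending like _2 or _b are one class to them, and where a whole thing is asked for, a point or a joint stands for the part that bears it (a point fixed in the world has none). Each returns a list of dicts, best first, with "score" (0 to 1); they miss things now and then, are a little off and sometimes report something else, mostly with a low value. They report only what shows in the picture. A call takes as long as a camera call. They do not tell look-alikes from the thing itself.
- ctrl.spot_in(picture, target): "at" ([row, column] in pixels, amid what is visible of it).
- ctrl.silhouettes(picture, target): "pixels" (384x512 bool, what is visible of it) and "at" ([row, column] in pixels, amid what is visible of it).
The state is a dict: "t": time; "joints": joint angles; "qd": joint speeds; "joint_efforts": joint torques, N m; "ee_pos": TCP position; "tool_rot": TCP orientation; "contact_force": force on the tool from outside, world axes, zero at the start; "moment": the same for the moment, N m; "grip_width": opening from 0.0 (shut) to 1.0 (fully open); "gripper_force": force on a finger pad.
Only numpy, scipy, OpenCV 4.12 (cv2) and the standard library are available. Lean on these libraries where they do the work, as an engineer would, in place of code of your own. Each camera call takes 0.05 s, during which the arm holds its last target. There are 200 camera calls.

## Working session

There is one attempt and no reset: what is moved stays moved. The work goes in short steps, each a Python script; the robot and the scene stay as the last script left them, time stands still between calls to the robot, and variables do not carry over. Pictures are saved under pics/ and viewed, at most 14 in all, crops included, and the job is handed in when it is done.

```bash
mkdir -p pics; ls; python3 - <<'E'
from rig import ctrl
import cv2
s=ctrl.get_state(); print(s['t'],s['ee_pos'],s['tool_rot'],s['grip_width'])
for n in ('scene','top'):
    p=ctrl.get_image(n); cv2.imwrite(f'pics/{n}0.png',cv2.resize(p['img'][:,:,::-1],(800,600)))
    print(n,p['vfov'],p['cx'],p['cy'],p['k1'],p['rvec'],p['tvec'])
E
```

```text
pics
0.0 [ 0.21818699 -0.61160219  0.19930869] [[ 9.41851677e-01  3.36028108e-01 -7.27593320e-04]
 [ 3.36028874e-01 -9.41850180e-01  1.68358081e-03]
 [-1.19553424e-04 -1.83017578e-03 -9.99998318e-01]] 1.0006031305890761
scene 54.99555361553625 259.39707911222615 186.16158200653246 0.026315849252907312 [ 2.18343311  0.78313076 -0.36250292] [-0.42512943 -0.13218264  1.51314321]
top 49.8204014554026 252.61353345311255 191.31105947799006 0.001691778067632229 [ 2.11210067 -2.12907618  0.20981437] [0.02642776 0.54450045 1.21071234]
```

View pics/scene0.png

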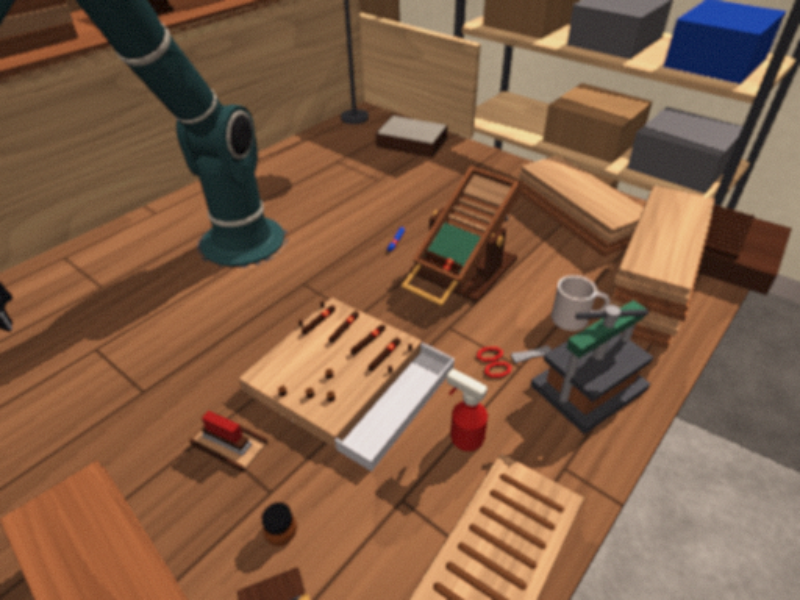

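View pics/top0.png

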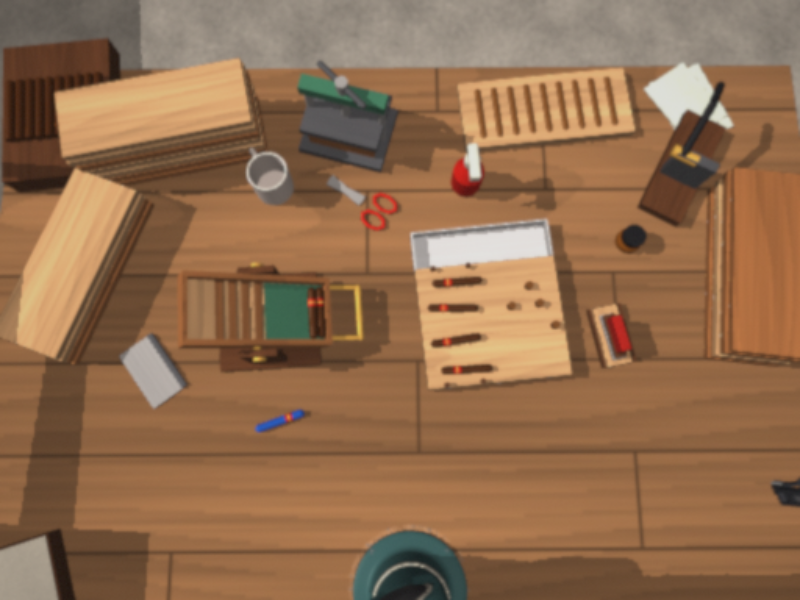

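The scene view shows four cigars and four offcuts on the rolling board. The scraper is on its rest at about (228,435), and the counting board leans handle-low with its handle near (430,285). In the top view the board's handle is at (345,312) and the station is centred near (495,315). The blue decoy is at (280,420).

```bash
cat > h.py <<'E'
import numpy as np, cv2
from rig import ctrl
from scipy.spatial.transform import Rotation as Rn
def cam(p, st=None):
    f=192/np.tan(np.radians(p['vfov'])/2)
    if 'rvec' in p:
        R=cv2.Rodrigues(np.array(p['rvec'],float))[0]; t=np.array(p['tvec'],float)
    else:
        T=np.eye(4); T[:3,:3]=st['tool_rot']; T[:3,3]=st['ee_pos']
        W=np.linalg.inv(T@np.array(p['T_tool_cam'])); R,t=W[:3,:3],W[:3,3]
    return f,p['cx'],p['cy'],p['k1'],R,t
def proj(c,X):
    f,cx,cy,k1,R,t=c; X=np.atleast_2d(X)@R.T+t; s=X[:,:2]/X[:,2:]
    s=s*(1+k1*(s**2).sum(1,keepdims=True)); return np.c_[f*s[:,1]+cy,f*s[:,0]+cx]  # row,col
def ray(c,rc):
    f,cx,cy,k1,R,t=c; rc=np.atleast_2d(np.asarray(rc,float)); d=np.c_[(rc[:,1]-cx)/f,(rc[:,0]-cy)/f]; u=d.copy()
    for _ in range(8): u=d/(1+k1*(u**2).sum(1,keepdims=True))
    D=np.c_[u,np.ones(len(u))]@R; return -R.T@t,D
def onz(c,rc,z):
    o,D=ray(c,rc); return o+D*((z-o[2])/D[:,2:])
def shot(name):
    st=ctrl.get_state(); p=ctrl.get_image(name); return p,cam(p,st)
def down(yaw):  # tool z down, tool y (closing dir) at angle yaw from world x
    a=np.radians(yaw); y=np.array([np.cos(a),np.sin(a),0]); z=np.array([0,0,-1.]); return np.c_[np.cross(y,z),y,z]
def axis(mask,c,z):
    r,cc=np.nonzero(mask); P=onz(c,np.c_[r,cc],z)[:,:2]; m=P.mean(0); w,v=np.linalg.eigh(np.cov((P-m).T)); d=v[:,1]
    q=(P-m)@d; e=(P-m)@v[:,0]; m=m+d*(q.max()+q.min())/2+v[:,0]*(e.max()+e.min())/2
    return m,np.degrees(np.arctan2(d[1],d[0]))%180,q.max()-q.min(),e.max()-e.min()
E
python3 - <<'E'
from h import *
np.set_printoptions(precision=4,suppress=True)
Z={'cigar1':.048,'offcut1':.054,'scraper':.06,'rest':.014,'station':.04,'counter_board':.12,'handle':.1,'gluepot':.05,'scissors':.009,'knife':.002}
for n in ('top','scene'):
    p,c=shot(n)
    for k,z in Z.items():
        for d in ctrl.silhouettes(p,k):
            if d['score']<.3: continue
            m,a,l,w=axis(d['pixels'],c,z); print(n,k,round(d['score'],2),np.round(d['at'],1),'m',m,'ang %.1f L %.4f W %.4f'%(a,l,w),d['pixels'].sum())
            if n=='top' and k in('station','rest','counter_board'):
                np.save(k+'.npy',d['pixels'])
                ct=max(cv2.findContours(d['pixels'].astype(np.uint8),0,2)[0],key=cv2.contourArea)
                b=cv2.boxPoints(cv2.minAreaRect(ct)); print('   box rc',b[:,::-1].tolist(), onz(c,b[:,::-1],z)[:,:2].tolist())
E
```

```text
top cigar1 0.75 [235.  293.9] m [ 0.4076 -0.1133] ang 93.0 L 0.0970 W 0.0163 178
top cigar1 0.68 [270.4 179.1] m [0.3129 0.2415] ang 109.2 L 0.0924 W 0.0189 171
top cigar1 0.52 [195.9 289.1] m [ 0.5271 -0.0907] ang 89.6 L 0.0949 W 0.0125 148
top cigar1 0.47 [217.8 292.4] m [ 0.4638 -0.0974] ang 99.7 L 0.0938 W 0.0227 196
top cigar1 0.44 [197.6 202.1] m [0.5218 0.1846] ang 4.7 L 0.0968 W 0.0223 185
top scraper 0.72 [213.4 395.9] m [ 0.4685 -0.4008] ang 10.5 L 0.0868 W 0.0409 349
top rest 0.85 [215.4 387.2] m [ 0.4748 -0.4071] ang 13.0 L 0.1190 W 0.0719 420
   box rc [[198.76470947265625, 374.941162109375], [193.17648315429688, 397.29412841796875], [230.5882568359375, 406.6470947265625], [236.17648315429688, 384.29412841796875]] [[0.525505792320694, -0.36239527102440056], [0.542834727923152, -0.434040361743974], [0.42469900775111463, -0.4540595934464538], [0.4079869294702929, -0.38361093944841457]]
top station 0.61 [178.8 291.7] m [ 0.582  -0.1007] ang 94.2 L 0.0880 W 0.0154 126
   box rc [[178.71177673339844, 277.7470397949219], [176.5470733642578, 305.8882141113281], [181.36473083496
[... 1216 characters left out ...]
] ang 2.7 L 0.1192 W 0.0514 529
scene cigar1 0.42 [171.6 281.3] m [0.4982 0.1946] ang 3.2 L 0.0978 W 0.0169 76
scene scraper 0.8 [280.  142.2] m [ 0.492 -0.419] ang 2.2 L 0.1179 W 0.0505 515
scene station 0.79 [243.1 218.5] m [ 0.5467 -0.1732] ang 4.8 L 0.3470 W 0.2972 7785
scene counter_board 0.91 [147.5 297. ] m [0.5133 0.2738] ang 108.1 L 0.5519 W 0.1598 2827
scene handle 0.57 [141.5 301.7] m [0.4964 0.2996] ang 108.0 L 0.5589 W 0.1622 2691
scene gluepot 0.87 [335.3 176.1] m [ 0.6831 -0.4626] ang 155.7 L 0.0721 W 0.0502 516
scene scissors 0.53 [226.5 321. ] m [0.7694 0.0919] ang 54.1 L 0.1460 W 0.0783 241
scene scissors 0.33 [289.9 152.5] m [ 0.4843 -0.4193] ang 35.3 L 0.1430 W 0.0888 556
```

```bash
python3 - <<'E'
from h import *
np.set_printoptions(precision=4,suppress=True)
for P in ([.5,-.12,.4],[.5,.2,.42],[.47,-.4,.35],[.47,-.1,.06],[.5,.05,.1]):
    for y in (0,180,-90,90): print(P,y,ctrl.ik(P,down(y)))
s=ctrl.get_image('wrist'); print(s['T_tool_cam'],s['vfov'])
E
```

```text
[0.5, -0.12, 0.4] 0 [ 39.1777   7.8561 -32.7911  92.8172   4.3032  80.5925   5.9274]
[0.5, -0.12, 0.4] 180 [ -59.0837    9.6633   79.8304   97.6313   -9.6358   80.7763 -157.8376]
[0.5, -0.12, 0.4] -90 [ 29.005    6.6578 -21.2105  93.3912   2.4382  80.4068 -82.4817]
[0.5, -0.12, 0.4] 90 [ 47.3816   9.2264 -42.5042  92.3884   6.2998  80.8374  94.2416]
[0.5, 0.2, 0.42] 0 [ 28.0517  20.1332 -69.6442  86.4838  18.8644  86.4499 -41.5982]
[0.5, 0.2, 0.42] 180 [ 30.1838  22.576  -74.5041  86.4006  21.7352  87.4554 135.8825]
[0.5, 0.2, 0.42] -90 [  24.7431   17.5509  -63.4353   86.6213   15.6971   85.5016 -128.8469]
[0.5, 0.2, 0.42] 90 [ 32.642   27.636  -82.6375  86.311   27.389   89.8672  40.8714]
[0.47, -0.4, 0.35] 0 [ 52.7694  19.166  -20.5812  84.664    6.7917  77.3978  31.752 ]
[0.47, -0.4, 0.35] 180 [  27.9478   17.3028   12.2099   86.4476   -3.7068   76.6454 -139.5221]
[0.47, -0.4, 0.35] -90 [ 38.9746  17.5786  -2.2013  85.6565   0.6828  76.778  -53.2802]
[0.47, -0.4, 0.35] 90 [ 64.5053  22.0435 -37.2875  83.8579  13.4117  78.5968 116.5921]
[0.47, -0.1, 0.06] 0 [ 32.3486  26.1947 -29.1223 119.6493  20.0371  38.8295 -10.0716]
[0.47, -0.1, 0.06] 180 [ -46.6631   50.3053   76.9424  124.1793  -60.1171   59.826  -115.4441]
[0.47, -0.1, 0.06] -90 [ 19.729   23.7006 -13.8969 120.4384   9.2654  36.8415 -90.4742]
[0.47, -0.1, 0.06] 90 [ 40.0365  28.7764 -38.7502 119.2001  27.3732  40.9455  73.5517]
[0.5, 0.05, 0.1] 0 [ 22.0412  26.2362 -38.497  115.0701  22.4533  46.0951 -29.4546]
[0.5, 0.05, 0.1] 180 [ 44.9852  48.0664 -75.844  113.9424  53.3372  64.057  125.2195]
[0.5, 0.05, 0.1] -90 [  15.4172   24.1109  -30.0987  115.4597   16.9495   44.6451 -114.6994]
[0.5, 0.05, 0.1] 90 [ 31.9839  31.2918 -52.0353 114.5334  32.4215  49.7971  52.091 ]
[[-0.0001 -0.9639 -0.2662  0.0678]
 [ 1.     -0.0001 -0.0002 -0.0001]
 [ 0.0001 -0.2662  0.9639 -0.1738]
 [ 0.      0.      0.      1.    ]] 65.28121450129605
```

```bash
python3 - <<'E'
from h import *
np.set_printoptions(precision=4,suppress=True)
ctrl.movej([25,8,0,93,0,79,0])
ims=[]
import pickle
for i,P in enumerate(([.47,-.4,.38],[.52,-.12,.42],[.5,.22,.45])):
    ctrl.goto(P,down(0)); print(ctrl.get_state()['joints'])
    p,c=shot('wrist'); pickle.dump((p,c),open(f'w{i}.pkl','wb')); ims.append(p['img'])
    for k,z in (('cigar1',.048),('offcut1',.054),('scraper',.06),('rest',.014),('station',.04),('counter_board',.12)):
        for d in ctrl.silhouettes(p,k):
            if d['score']<.4: continue
            m,a,l,w=axis(d['pixels'],c,z); print(i,k,round(d['score'],2),np.round(d['at'],1),'m',m,'ang %.1f L %.4f W %.4f'%(a,l,w))
for i,im in enumerate(ims): cv2.imwrite(f'pics/w{i}.png',cv2.resize(im[:,:,::-1],(800,600)))
print(ctrl.get_state()['t'])
E
```

```text
[34.41   16.7475  3.8399 83.1857 -1.1579 80.1899 38.1586]
0 offcut1 0.64 [ 58.8 298.5] m [ 0.536 -0.26 ] ang 73.2 L 0.0173 W 0.0143
0 offcut1 0.64 [ 81.3 271.1] m [ 0.4934 -0.2883] ang 75.5 L 0.0158 W 0.0149
0 offcut1 0.57 [ 23.2 297.4] m [ 0.531 -0.205] ang 81.6 L 0.0173 W 0.0145
0 offcut1 0.48 [ 50.9 325.6] m [ 0.5713 -0.2414] ang 35.2 L 0.0204 W 0.0170
0 scraper 0.88 [153.  262.2] m [ 0.4744 -0.4045] ang 13.0 L 0.0851 W 0.0300
0 scraper 0.52 [ 80.4 269.6] m [ 0.4925 -0.2896] ang 71.0 L 0.0147 W 0.0133
0 rest 0.97 [146.  262.3] m [ 0.4775 -0.4087] ang 9.6 L 0.1205 W 0.0714
0 station 0.61 [ 46.2 302.1] m [ 0.5475 -0.2366] ang 2.1 L 0.3200 W 0.1528
[14.0243  7.3364 -5.0423 89.7879  0.6936 82.9228  8.794 ]
1 cigar1 0.89 [131.5 262.1] m [ 0.5278 -0.0886] ang 90.4 L 0.0970 W 0.0181
1 cigar1 0.77 [134.3 290.8] m [ 0.5802 -0.0974] ang 94.3 L 0.0947 W 0.0163
1 cigar1 0.68 [145.2 196.2] m [ 0.4079 -0.1129] ang 92.1 L 0.0962 W 0.0172
1 offcut1 0.47 [210.8 287. ] m [ 0.5709 -0.2369] ang 113.3 L 0.0216 W 0.0179
1 offcut1 0.41 [214.  269.9] m [ 0.5366 -0.2555] ang 94.4 L 0.0167 W 0.0137
1 scrap
[... 565 characters left out ...]
L 0.0978 W 0.0164
2 cigar1 0.74 [175.3 265.5] m [0.5173 0.162 ] ang 3.1 L 0.1024 W 0.0148
2 cigar1 0.72 [297.9 215.6] m [ 0.4089 -0.1134] ang 93.3 L 0.1013 W 0.0164
2 cigar1 0.67 [286.9 239.5] m [ 0.4635 -0.0929] ang 98.6 L 0.1003 W 0.0171
2 cigar1 0.67 [127.7 164.3] m [0.3259 0.2539] ang 109.8 L 0.0918 W 0.0168
2 cigar1 0.65 [284.6 271.9] m [ 0.5275 -0.088 ] ang 90.3 L 0.0986 W 0.0175
2 scraper 0.57 [ 94.1 265.8] m [0.5127 0.2671] ang 93.0 L 0.3454 W 0.1749
2 station 0.59 [287.3 282. ] m [ 0.5408 -0.1064] ang 176.5 L 0.3393 W 0.2452
2 station 0.44 [ 91.7 266.1] m [0.5128 0.2671] ang 93.2 L 0.3558 W 0.1826
2 counter_board 0.96 [ 94.8 263.6] m [0.511  0.2695] ang 92.8 L 0.3071 W 0.1562
7.1167
```

View pics/w1.png

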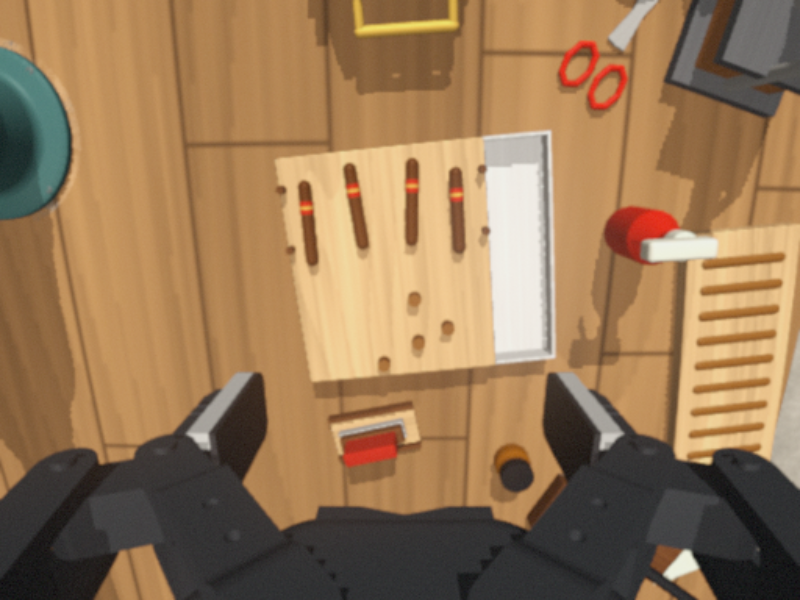

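View pics/w2.png

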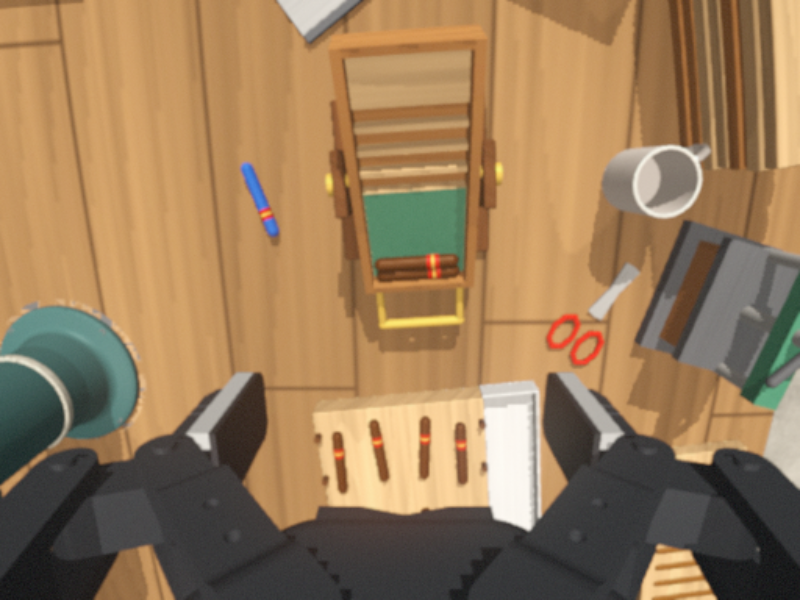

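View pics/w0.png

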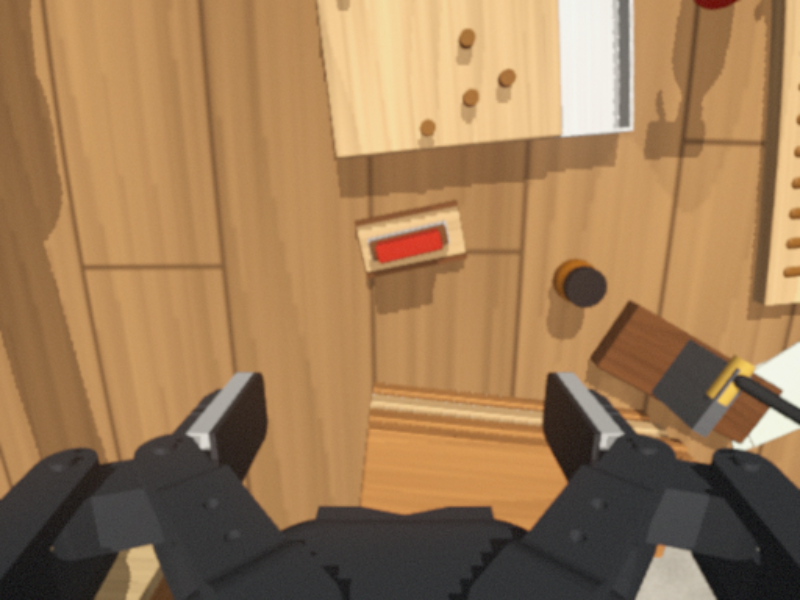

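w1: station wood corners are at (277,158), (312,381), (494,364) and (484,136), and the offcuts at (414,298), (447,327), (418,342) and (384,363). w2: the handle bar runs from (382,325) to (462,320), with two cigars against the near wall at (418,267). w0: the rest corners are at (356,222), (457,203), (466,253) and (369,272).

```bash
python3 - <<'E'
from h import *
import pickle
from scipy.optimize import least_squares
np.set_printoptions(precision=4,suppress=True)
W=[pickle.load(open(f'w{i}.pkl','rb'))[1] for i in range(3)]
pt,ct=shot('top'); ps,cs=shot('scene')
rc=lambda L: np.array([[y*.64,x*.64] for x,y in L])
# station
def fit(model,obs,x0):
    f=lambda x: np.concatenate([(proj(c,model(x,P))-o).ravel() for c,P,o in obs])
    r=least_squares(f,x0,loss='soft_l1'); print(' rms px',np.sqrt((f(r.x)**2).mean()),r.x); return r.x,f(r.x)
def flat(x,P):
    c,s=np.cos(x[2]),np.sin(x[2]); return np.c_[x[0]+c*P[:,0]-s*P[:,1],x[1]+s*P[:,0]+c*P[:,1],P[:,2]]
S=np.array([[-.12,.14,.04],[-.12,-.14,.04],[.12,-.14,.04],[.12,.14,.04]]); pins=np.array([[-.115,.105,.054],[-.115,.035,.054],[.115,.105,.054],[.115,.035,.054]])
fit(flat,[(W[1],S,rc([(277,158),(312,381),(494,364),(484,136)])),(W[1],pins,rc([(280,189),(290,249),(482,168),(486,230)])),
 (ct,S[:2],rc([(428,388),(571,374)]))],[.5,-.15,0])
# rest
for hw in (.032,.034,.036):
    Q=np.array([[-.06,hw,.014],[.06,hw,.014],[.06,-hw,.014],[-.06,-hw,.014]])
    print(hw); fit(flat,[(W[0],Q,rc([(356,222),(457,203),(466,253),(369,272)]))],[.47,-.4,.2])
# counter board x: px,py,yaw,tilt
def brd(x,P):
    t=x[3]; c,s=np.cos(t),np.sin(t)
    q=np.c_[P[:,0],P[:,1]*c+P[:,2]*s,-P[:,1]*s+P[:,2]*c]; w=flat(x,q); w[:,2]+=.123; return w
B=np.array([[0,-.2,.015],[0,.137,.022],[0,-.137,.022],[0,-.013,0]])
mid=lambda a,b:((a[0]+b[0])/2,(a[1]+b[1])/2)
ob=[(W[2],B,rc([mid((382,325),(462,320)),mid((331,35),(486,28)),mid((370,291),(477,285)),mid((363,194),(465,187))])),
 (W[1],B[:1],rc([mid((357,30),(458,25))])),
 (ct,B,rc([(359,312),(180,310),(331,307),(265,312)]))]
x,r=fit(brd,ob,[.51,.27,0,-.4]); print(r.reshape(-1,2)); np.save('brd.npy',x)
for o in (W[2],ct): 
    print(proj(o,brd(x,np.array([[-.063,.137,.022],[.063,.137,.022],[-.063,-.137,.022],[.063,-.137,.022],[-.045,-.2,.015],[.045,-.2,.015]])))[:,::-1]/.64)
print(proj(cs,brd(x,np.array([[-.045,-.2,.015],[.045,-.2,.015],[-.063,.137,.022],[.063,.137,.022]])))[:,::-1]/.64)
E
```

```text
rms px 0.7141339318207097 [ 0.5042 -0.1665  0.0954]
0.032
 rms px 1.2703955738949915 [ 0.4787 -0.4067  0.2048]
0.034
 rms px 1.9752706721220428 [ 0.4788 -0.4071  0.2159]
0.036
 rms px 2.712097731983317 [ 0.4789 -0.4086  0.2116]
 rms px 1.5298571769870581 [ 0.5118  0.2796  0.0677 -0.4645]
[[ 0.5584  0.1468]
 [ 4.2492 -0.776 ]
 [ 1.4692 -1.8236]
 [-1.4694  0.5177]
 [-0.0103  0.0796]
 [-1.2622 -0.7554]
 [-2.0631 -0.5858]
 [ 1.2232 -1.2906]
 [-1.0841 -2.0296]]
[[330.7223  44.3042]
 [484.1526  32.8168]
 [368.1337 293.8858]
 [473.3083 286.7082]
 [387.6202 325.692 ]
 [456.8994 321.0331]]
[[179.5143 343.2561]
 [178.6621 271.0877]
 [330.8607 341.6797]
 [327.1422 276.782 ]
 [359.3186 332.7303]
 [356.341  287.6339]]
[[406.2509 284.7177]
 [439.5894 300.204 ]
 [472.1143 166.3736]
 [519.2294 181.975 ]]
```

```bash
cat >> h.py <<'E'
from scipy.optimize import least_squares
STN=np.array([.5042,-.1665,.0954])
def flat(x,P):
    c,s=np.cos(x[2]),np.sin(x[2]); return np.c_[x[0]+c*P[:,0]-s*P[:,1],x[1]+s*P[:,0]+c*P[:,1],P[:,2]]
def brd(x,P):
    P=np.atleast_2d(P); t=x[3]; c,s=np.cos(t),np.sin(t)
    q=np.c_[P[:,0],P[:,1]*c+P[:,2]*s,-P[:,1]*s+P[:,2]*c]; w=flat(x,q); w[:,2]+=.123; return w
def deckrot(x):  # tool rotation: tool y=+deck y, z=-deck z
    o=brd(x,[0,0,0])[0]; E=np.array([brd(x,e)[0]-o for e in np.eye(3)]).T
    return np.c_[-E[:,0],E[:,1],-E[:,2]]
def instn(m):
    d=np.array(m[:2])-STN[:2]; c,s=np.cos(STN[2]),np.sin(STN[2]); return np.array([c*d[0]+s*d[1],-s*d[0]+c*d[1]])
def cigars(p,c):
    out=[]
    for k in ('cigar1',):
        for d in ctrl.silhouettes(p,k):
            if d['score']<.25: continue
            m,a,l,w=axis(d['pixels'],c,.048); u=instn(m)
            if abs(u[0])<.12 and -.06<u[1]<.15 and l>.075 and w<.04 and all(np.linalg.norm(m-o[0])>.02 for o in out): out.append((m,a,l,w))
    return out
E
python3 - <<'E'
from h import *
import pickle
np.set_printoptions(precision=4,suppress=True)
W=[pickle.load(open(f'w{i}.pkl','rb'))[1] for i in range(3)]
pt,ct=shot('top'); ps,cs=shot('scene')
rc=lambda L: np.array([[y*.64,x*.64] for x,y in L])
B=np.array([[-.063,.137,.022],[.063,.137,.022],[-.063,-.137,.022],[.063,-.137,.022],[0,-.2,.015],[0,-.013,0]])
mid=lambda a,b:((a[0]+b[0])/2,(a[1]+b[1])/2)
obs=[(W[2],B,rc([(331,37),(486,30),(370,291),(477,285),mid((382,325),(462,320)),mid((363,194),(465,187))])),
 (W[1],B[4:5],rc([mid((357,30),(458,25))])),
 (ct,B,rc([(180,347),(180,274),(331,342),(329,274),(359,312),(265,312)])),
 (cs,B[[0,1,4]],rc([(474,167),(520,181),mid((404,288),(443,302))]))]
f=lambda x: np.concatenate([(proj(c,brd(x,P))-o).ravel() for c,P,o in obs])
x=least_squares(f,[.51,.28,.06,-.45],loss='soft_l1').x; print(x); print(f(x).reshape(-1,2)); np.save('brd.npy',x)
R=deckrot(x)
for y in (-.03,-.02):
  for z in (.004,.1):
    P=brd(x,[0,y,z])[0]; print(P,ctrl.ik(P,R))
for t in (x[3],-.2,0,.3,.5,.6):
    xx=[*x[:3],t]; print(t,brd(xx,[0,-.2,.002])[0],ctrl.ik(brd(xx,[0,-.2,.002])[0],deckrot(xx)))
ctrl.goto([.5,-.05,.25],down(0)); p,c=shot('wrist'); print(ctrl.get_state()['joints'])
for q in cigars(p,c): print(q,instn(q[0]))
E
```

```text
[ 0.5121  0.2806  0.0677 -0.4619]
[[ 3.7691  0.1024]
 [ 0.9026 -0.9141]
 [ 1.4579 -1.0167]
 [ 0.6988 -2.1191]
 [ 0.278   0.3475]
 [-2.0448  0.7445]
 [-0.5822  0.3119]
 [-2.5128 -0.7029]
 [-1.9639 -1.2396]
 [-0.3443 -0.3834]
 [ 1.6352 -1.478 ]
 [-1.4104 -1.0092]
 [-1.2098 -2.3498]
 [-0.4222 -0.9593]
 [ 0.5966 -0.2502]
 [-1.8682 -0.315 ]]
[0.5141 0.252  0.1132] [  8.953   28.7659 -28.9929 112.0686 -20.2217  38.1126  93.1466]
[0.517  0.2093 0.1991] [ 10.0586  20.0779 -23.8908 109.353  -23.7904  50.6344  96.6004]
[0.5135 0.2609 0.1177] [  8.4627  28.5717 -29.5833 111.753  -19.7209  38.1751  91.6716]
[0.5164 0.2182 0.2036] [  9.6092  19.877  -24.5017 109.0409 -23.52    50.6683  95.3069]
-0.4619359984846134 [0.5243 0.101  0.0357] [ 20.4026  35.5842 -23.1866 113.3974 -21.8295  37.6293 112.6735]
-0.2 [0.5254 0.0846 0.0852] [ 13.2372  27.1513 -23.0316 112.8083  -1.7488  41.2227  87.7668]
0 [0.5257 0.081  0.125 ] [  7.1222  23.2744 -23.8711 110.9121  12.3694  48.2853  70.5741]
0.3 [0.525  0.0905 0.184 ] [ -2.733   22.1718 -26.1316 106.0299  28.2597  64.2515  51.3241]
0.5 [0.5239 0.1064 0.2206] [ -9.1776  24.5231 -28.1948 101.6759  36.069   77.054   42.2689]
0.6 [0.5232 0.117  0.2376] [-12.4815  26.4464 -29.0034  99.2598  39.3202  83.6965  38.7185]
[ 12.3469  10.2019 -11.9419 108.2078   2.3576  61.7071  -0.3843]
(array([ 0.5273, -0.0889]), np.float64(88.98030831979611), np.float64(0.10206406009629856), np.float64(0.019263640430407597)) [0.0303 0.0751]
(array([ 0.5805, -0.0983]), np.float64(94.23273360707248), np.float64(0.09876188844810549), np.float64(0.016525454973808525)) [0.0824 0.0606]
(array([ 0.4078, -0.1125]), np.float64(92.67160087933055), np.float64(0.10024503340857599), np.float64(0.01672904980402176)) [-0.0908  0.0629]
(array([ 0.464 , -0.0937]), np.float64(98.53063402273092), np.float64(0.09979561721326066), np.float64(0.016891845951093117)) [-0.0331  0.0763]
```

```bash
cat >> h.py <<'E'
def pick(m,a):
    R=down(a-90); P=lambda z:[m[0],m[1],z]
    ctrl.gripper_to(.45,25); ctrl.goto(P(.12),R); ctrl.movel(P(.0415),rate=.1,threshold=8)
    ctrl.gripper_to(0,25); s=ctrl.get_state(); print('grip',s['grip_width'],s['gripper_force'],s['ee_pos'])
    ctrl.movel(P(.2),rate=.25); s=ctrl.get_state(); print('held',s['grip_width'],s['gripper_force'],s['t']); return s['grip_width']>.1
def place(yp,x,view=None):
    R=deckrot(x); Q=lambda z:brd(x,[0,yp,z])[0]
    ctrl.goto(Q(.09),R)
    if view:
        p,c=shot('wrist'); cv2.imwrite(view,cv2.resize(p['img'][:,:,::-1],(640,480)))
    ctrl.movel(Q(.02),rate=.15)
    print('touch',ctrl.movel(Q(.004),rate=.04,threshold=4),ctrl.get_state()['ee_pos'])
    ctrl.gripper_to(.33); ctrl.movel(Q(.1),rate=.15)
E
python3 - <<'E'
from h import *
x=np.load('brd.npy')
p,c=shot('wrist'); L=cigars(p,c); q=min(L,key=lambda q:abs(q[0][0]-.464)); print(q)
if pick(q[0],q[1]):
    R=deckrot(x); ctrl.goto(brd(x,[0,-.03,.09])[0],R)
    p,c=shot('wrist'); cv2.imwrite('pics/place1.png',cv2.resize(p['img'][:,:,::-1],(640,480))); print(ctrl.get_state()['joints'],ctrl.get_state()['t'])
E
```

```text
(array([ 0.46415785, -0.09333666]), np.float64(98.6986230834518), np.float64(0.09748468428054416), np.float64(0.0172059027356895))
grip -0.0010885717171909813 0.0 [ 0.46424659 -0.09339235  0.0416561 ]
held 0.0007931754371442534 0.0 12.1
```

```bash
python3 - <<'E'
from h import *
p,c=shot('wrist'); cv2.imwrite('pics/miss1.png',cv2.resize(p['img'][:,:,::-1],(640,480)))
for q in cigars(p,c): print(q)
p,c=shot('top')
for q in cigars(p,c): print(q)
E
```

```text
(array([ 0.52790732, -0.08940899]), np.float64(89.44546257578311), np.float64(0.09858888540984398), np.float64(0.016615552385576646))
(array([ 0.40758971, -0.11336673]), np.float64(92.780729798735), np.float64(0.09940568204829456), np.float64(0.017212016284004844))
(array([ 0.46365948, -0.09263298]), np.float64(99.4905446331277), np.float64(0.09798116936353021), np.float64(0.01610127864486166))
(array([ 0.58099445, -0.09903453]), np.float64(94.46174714849224), np.float64(0.10027198539424018), np.float64(0.017848441700863756))
```

View pics/miss1.png

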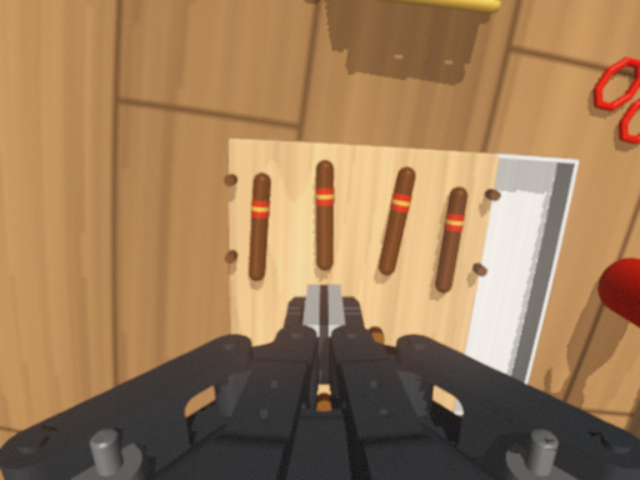

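The cigar is still in place at (325,215), so the fingers closed without it. I'll calibrate the finger tip height by touching the board.

```bash
python3 - <<'E'
from h import *
m=np.array([.4638,-.0931]); R=down(9); P=lambda z:[m[0],m[1],z]
ctrl.gripper_to(.4,25); ctrl.goto(P(.1),R); ctrl.movel(P(.05),rate=.1); print(ctrl.get_state()['contact_force'])
print(ctrl.movel(P(.026),rate=.03,threshold=4)); s=ctrl.get_state(); print(s['ee_pos'],s['contact_force'],s['t'])
a=shot('wrist')[0]['img']; b=shot('scene')[0]['img'][120:312,80:336]
for g in (.3,.2,.1):
    ctrl.gripper_to(g,25); s=ctrl.get_state(); print(s['grip_width'],s['gripper_force'],s['contact_force'],s['ee_pos'][2])
    if s['gripper_force']>3: break
b2=shot('scene')[0]['img'][120:312,80:336]
cv2.imwrite('pics/t2.png',np.hstack([cv2.resize(a,(400,300)),np.vstack([b,b2])[:384] if 0 else cv2.resize(b2,(400,300))])[:,:,::-1])
E
```

```text
[ 0.15622971  0.10833718 -0.44901917]
False
[ 0.46390223 -0.09311698  0.02607944] [-0.1428923   0.4889576   0.31931059] 14.8083
0.29831567919216584 0.0 [ 0.07663638 -0.06216826  1.02031865] 0.02611228640629181
0.19824837224411368 0.0 [ 0.84199807 -0.32465251  1.02510523] 0.026010238926023048
0.1031668762161937 0.0 [-0.12125969 -0.55745575 -0.37082514] 0.02599559719869269
```

View pics/t2.png

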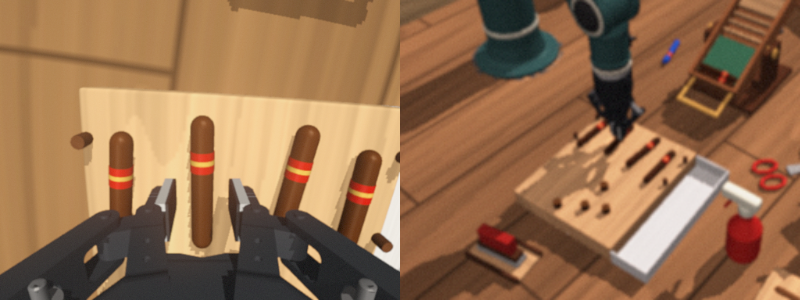

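```bash
python3 - <<'E'
from h import *
p,c=shot('wrist')
for d in ctrl.silhouettes(p,'cigar1')[:4]:
    for z in (.033,.048): print(z,d['score'],axis(d['pixels'],c,z))
ctrl.gripper_to(.4,25)
s=ctrl.get_state(); P=s['ee_pos'].copy(); P[2]=.005
print(ctrl.movel(P,rate=.02,threshold=4)); s=ctrl.get_state(); print(s['ee_pos'],s['contact_force'],s['t'])
E
```

```text
0.033 0.85 (array([ 0.53596251, -0.09529951]), np.float64(91.04350262225724), np.float64(0.10895359253247419), np.float64(0.02160176239362882))
0.048 0.85 (array([ 0.52853832, -0.08908357]), np.float64(91.04350262225724), np.float64(0.09915223188234326), np.float64(0.019658488574224624))
0.033 0.74 (array([ 0.59257884, -0.09559295]), np.float64(95.96024381882286), np.float64(0.0895179765992252), np.float64(0.024367184411674122))
0.048 0.74 (array([ 0.5800615 , -0.08935061]), np.float64(95.96024381882286), np.float64(0.08146502531120342), np.float64(0.02217513588077439))
0.033 0.69 (array([ 0.46530386, -0.10132313]), np.float64(98.95713071615027), np.float64(0.11154105106844993), np.float64(0.019481378743601216))
0.048 0.69 (array([ 0.46423605, -0.09456531]), np.float64(98.95713071615029), np.float64(0.10150692513092564), np.float64(0.01772885260297937))
True
[ 0.46364144 -0.09305764  0.00822189] [-1.17551993  0.17590734  6.18414008] 17.0083
```

```bash
python3 - <<'E'
from h import *
s=ctrl.get_state(); P=s['ee_pos'].copy(); P[2]=.012; ctrl.movel(P,rate=.05)
for g in (.32,.26,.2,.14):
    ctrl.gripper_to(g,25); s=ctrl.get_state(); print(g,s['grip_width'],s['gripper_force'],s['contact_force'],s['ee_pos'][2])
    if s['gripper_force']>3: break
p,c=shot('wrist'); cv2.imwrite('pics/t3.png',cv2.resize(p['img'],(512,384))[:,:,::-1])
E
```

```text
0.32 0.3189795964635804 0.0 [-0.55682267 -0.68932248 -0.66487857] 0.011840015315276696
0.26 0.26052297078865805 0.0 [ 0.34499511 -0.65900052 -0.298148  ] 0.011929419832891516
0.2 0.2045790496262128 0.0 [ 0.51532099 -0.06426259  0.02942033] 0.011997478698182067
0.14 0.1745290681355139 24.497891664505005 [0.49322793 1.22897481 1.65221914] 0.012088821267181443
```

View pics/t3.png

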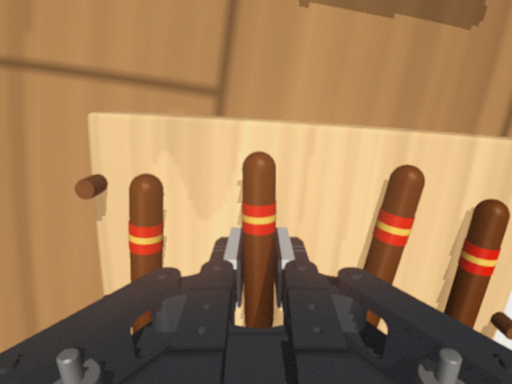

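The cigar is now gripped at (258,240) in the frame. The fingertips really lie about 30 mm behind the reported TCP, so I'll use that empirical offset from here on.

```bash
cat >> h.py <<'E'
OFF=.035   # cigar axis lies this far behind the reported TCP at the grasp
def pick(m,a):
    R=down(a-90); P=lambda z:[m[0],m[1],z]
    ctrl.gripper_to(.42,25); ctrl.goto(P(.09),R); ctrl.movel(P(.013),rate=.1,threshold=8)
    ctrl.gripper_to(.05,25); s=ctrl.get_state(); print('grip',s['grip_width'],s['gripper_force'],s['ee_pos'])
    ctrl.movel(P(.16),rate=.25); s=ctrl.get_state(); print('held',s['grip_width'],s['gripper_force'],s['t']); return s['grip_width']>.1
def place(yp,x,view=None):
    R=deckrot(x); Q=lambda z:brd(x,[0,yp,z-OFF])[0]   # z: height of the cigar axis over the deck
    ctrl.goto(Q(.09),R)
    if view:
        p,c=shot('wrist'); cv2.imwrite(view,cv2.resize(p['img'][:,:,::-1],(640,480)))
    ctrl.movel(Q(.03),rate=.15)
    print('touch',ctrl.movel(Q(.010),rate=.04,threshold=3),brdinv(x,ctrl.get_state()['ee_pos']))
    ctrl.gripper_to(.33); ctrl.movel(Q(.1),rate=.15)
def brdinv(x,w):
    o=brd(x,[0,0,0])[0]; E=np.array([brd(x,e)[0]-o for e in np.eye(3)]); return E@(np.array(w)-o)
E
python3 - <<'E'
from h import *
x=np.load('brd.npy')
s=ctrl.get_state(); P=s['ee_pos'].copy(); P[2]=.16; ctrl.movel(P,rate=.25); s=ctrl.get_state(); print(s['grip_width'],s['gripper_force'])
R=deckrot(x); ctrl.goto(brd(x,[0,-.03,.06-OFF])[0],R)
p,c=shot('wrist'); cv2.imwrite('pics/place1.png',cv2.resize(p['img'][:,:,::-1],(640,480))); print(ctrl.get_state()['joints'],ctrl.get_state()['t'])
import pickle; pickle.dump((p,c),open('pl.pkl','wb'))
print(proj(c,brd(x,[[-.055,-.129,.022],[.055,-.129,.022],[-.055,-.013,.0],[.055,-.013,0],[0,-.2,.015]]))[:,::-1]*1.25)
E
```

```text
0.17400396698576848 24.384997487068176
[ 15.80167259  28.82169867 -36.36999736 111.29187265 -14.38745182
  39.84032146  88.25981459] 20.225
[[115.54748595 166.34572541]
 [146.01813508 369.01368652]
 [357.67890891 161.41270879]
 [353.52567536 348.50484507]
 [ 12.43213074 270.34104971]]
```

View pics/place1.png

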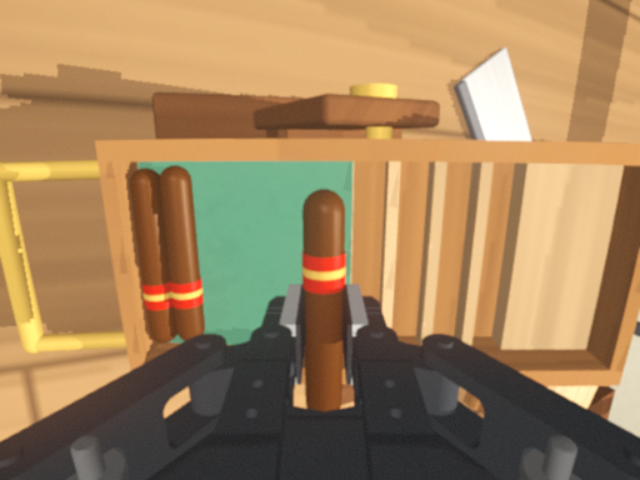

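The hover view shows the model matching: the green edge is at x≈353 and the walls at rows 160 and 350. The held cigar is centred over the channel, and the two original ones lie at (160,255).

```bash
python3 - <<'E'
from h import *
np.set_printoptions(precision=4,suppress=True)
x=np.load('brd.npy')
place(-.032,x)
def chan():
    p,c=shot('wrist'); L=[(round(d['score'],2),brdinv_pt(c,d)) for d in ctrl.silhouettes(p,'cigar1') if d['score']>.3]; return p,L
ctrl.goto(brd(x,[0,-.07,.12])[0],deckrot(x)); p,c=shot('wrist')
cv2.imwrite('pics/ch1.png',cv2.resize(p['img'][:,:,::-1],(480,360)))
for d in ctrl.silhouettes(p,'cigar1'):
    o,D=ray(c,d['at']); n=-deckrot(x)[:,2]; q=brd(x,[0,0,.008])[0]; X=o+D[0]*((q-o)@n)/(D[0]@n); print(round(d['score'],2),d['at'],brdinv(x,X),d['pixels'].sum())
print(ctrl.get_state()['t'])
E
```

```text
touch False [ 0.     -0.032  -0.0251]
0.7 [178.7, 236.9] [-0.0015 -0.0918  0.008 ] 1537
0.7 [171.0, 217.6] [-0.0092 -0.1104  0.008 ] 1487
0.25 [175.6, 339.1] [-0.0045  0.0081  0.008 ] 36896
23.1833
```

View pics/ch1.png

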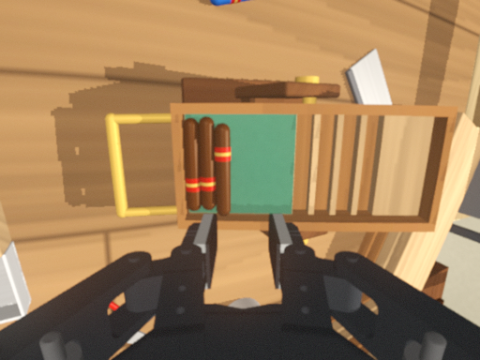

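The placed cigar rolled down beside the other two, at (222,168). Next I'll fetch the other three.

```bash
python3 - <<'E'
from h import *
np.set_printoptions(precision=4,suppress=True)
x=np.load('brd.npy')
for yp in (-.032,-.03,-.021):
    ctrl.goto([.5,-.05,.25],down(0))
    for _ in range(3):
        p,c=shot('wrist'); L=cigars(p,c)
        if L: break
    print(len(L),[q[0].tolist() for q in L])
    L.sort(key=lambda q:q[0][0])
    q=L[0]; print(q)
    if not pick(q[0],q[1]): print('MISS'); break
    place(yp,x)
ctrl.goto(brd(x,[0,-.07,.12])[0],deckrot(x)); p,c=shot('wrist')
cv2.imwrite('pics/ch2.png',cv2.resize(p['img'][:,:,::-1],(480,360))); print(ctrl.get_state()['t'])
E
```

```text
3 [[0.5277796202913048, -0.08891412112204473], [0.40765700956938145, -0.11255242165255581], [0.5805956257788251, -0.0989511219300615]]
(array([ 0.4077, -0.1126]), np.float64(92.27647059139503), np.float64(0.09698773172311864), np.float64(0.01672373946602844))
grip 0.17217077153997654 26.468195915222168 [ 0.4083 -0.1127  0.0137]
held 0.1743437043062424 25.901290476322174 27.7833
touch False [-0.     -0.0319 -0.0251]
2 [[0.5804100502599485, -0.09831141856853841], [0.5278105672666807, -0.08805883177376314]]
(array([ 0.5278, -0.0881]), np.float64(89.59048693388395), np.float64(0.09739508887863321), np.float64(0.016733946112606327))
grip 0.17223003189172 26.429315507411957 [ 0.5284 -0.0882  0.0138]
held 0.17017794295956745 25.957602560520172 35.725
touch True [-0.0006 -0.0301 -0.0259]
1 [[0.5806777566319576, -0.09756367014670475]]
(array([ 0.5807, -0.0976]), np.float64(94.73442990737983), np.float64(0.09939316546593657), np.float64(0.01823384363693002))
grip 0.1690948024745099 26.43893212080002 [ 0.5813 -0.0977  0.0138]
held 0.17223862908516221 26.0430309176445 43.675
touch True [-0.0004 -0.0212 -0.0255]
47.4667
```

View pics/ch2.png

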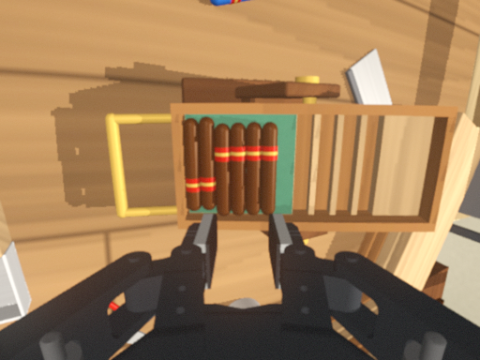

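All six cigars lie side by side in the channel, columns 190–270. Next I'll grip the handle.

```bash
cat >> h.py <<'E'
OH=.044
def hpose(x,t,up=0,dy=0): xx=[*x[:3],t]; return brd(xx,[0,-.2+dy,.015+up-OH])[0],deckrot(xx)
def rock(x,t0,t1,rate=.05,step=.1):
    n=max(1,int(np.ceil(abs(t1-t0)/step)))
    for t in np.linspace(t0,t1,n+1)[1:]:
        P,R=hpose(x,t); ctrl.movel(P,R,rate=rate)
        s=ctrl.get_state(); print('t %.2f'%t,np.round(s['contact_force'],1),np.round(s['moment'],2),'grip %.3f'%s['grip_width'],np.round(brdinv([*x[:3],t],s['ee_pos']),4))
E
python3 - <<'E'
from h import *
np.set_printoptions(precision=4,suppress=True)
x=np.load('brd.npy'); t=x[3]
ctrl.gripper_to(.45,40)
ctrl.goto(*hpose(x,t,.1)); P,R=hpose(x,t)
print(ctrl.get_state()['joints'])
print('touch',ctrl.movel(P,R,rate=.08,threshold=5)); s=ctrl.get_state(); print(brdinv(x,s['ee_pos']),s['contact_force'])
ctrl.gripper_to(0,40); s=ctrl.get_state(); print(s['grip_width'],s['gripper_force'],s['contact_force'],s['moment'],s['t'])
p,c=shot('wrist'); cv2.imwrite('pics/hd.png',cv2.resize(p['img'][:,:,::-1],(480,360)))
E
```

```text
[ 42.6801  38.0912 -49.3166 110.3178   1.9815  44.4387  92.2639]
touch False
[ 0.0004 -0.2001 -0.0285] [ 0.0803  0.161  -0.0534]
0.11626590044538784 38.973097801208496 [ 0.064  -4.8141 -2.4403] [-1.7506 -0.0625  0.0267] 50.1083
```

View pics/hd.png

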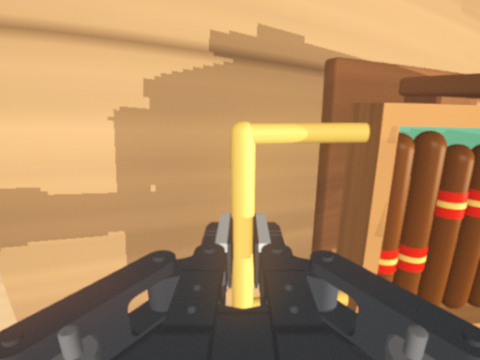

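The bar at (243,230) is held squarely between the pads. I'll rock slowly.

```bash
python3 - <<'E'
from h import *
np.set_printoptions(precision=4,suppress=True)
x=np.load('brd.npy'); t=x[3]
rock(x,t,-.1,.06); rock(x,-.1,.12,.03,.05); ctrl.sleep(1)
p,c=shot('wrist'); q,_=shot('top'); print(ctrl.get_state()['t'])
cv2.imwrite('pics/r1.png',np.hstack([cv2.resize(p['img'],(400,300)),cv2.resize(q['img'][150:246,100:228],(400,300),interpolation=2)])[:,:,::-1])
E
```

```text
t -0.37 [ 1.3 -8.2 -0.8] [-1.96 -0.04  0.04] grip 0.122 [ 0.0003 -0.2031 -0.028 ]
t -0.28 [ 0.9 -8.3 -0.2] [-2.06 -0.08  0.01] grip 0.122 [ 0.0002 -0.2032 -0.028 ]
t -0.19 [ 1.  -9.   0.4] [-2.01 -0.19 -0.04] grip 0.117 [ 0.0002 -0.2033 -0.0281]
t -0.10 [ 0.6 -9.3  0. ] [-1.91 -0.17  0.06] grip 0.120 [ 0.0002 -0.2033 -0.0281]
t -0.06 [ 1.4 -8.7  1.6] [-1.86 -0.22 -0.09] grip 0.112 [ 0.0002 -0.2034 -0.0284]
t -0.01 [ 1.2 -7.8  1.4] [-1.82 -0.24  0.  ] grip 0.120 [ 0.0002 -0.2034 -0.0284]
t 0.03 [ 0.9 -8.1  2.5] [-1.78 -0.25  0.  ] grip 0.120 [ 0.0002 -0.2034 -0.0284]
t 0.08 [ 0.9 -8.4  2.1] [-1.67 -0.24 -0.02] grip 0.118 [ 0.0002 -0.2034 -0.0285]
t 0.12 [ 1.5 -8.9  2.1] [-1.69 -0.28  0.02] grip 0.115 [ 0.0002 -0.2034 -0.0285]
55.3417
```

View pics/r1.png

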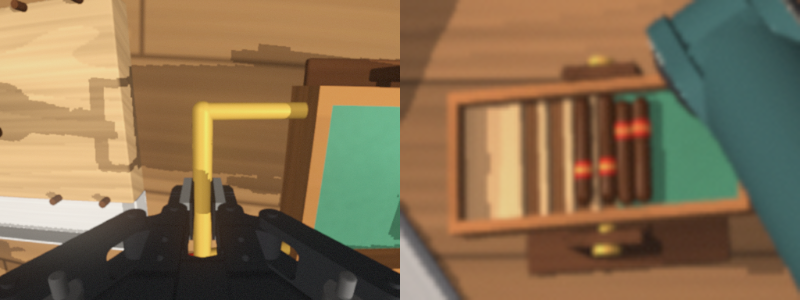

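At +0.12 rad the cigars have started rolling into the first pockets, at columns 580–645 of the right half. I'll tip it further.

```bash
python3 - <<'E'
from h import *
np.set_printoptions(precision=4,suppress=True)
x=np.load('brd.npy'); ims=[]
t=.12
for t1 in (.25,.36,.47,.55):
    rock(x,t,t1,.04,.15); t=t1; ctrl.sleep(.8); q,_=shot('top'); ims.append(cv2.resize(q['img'][150:246,100:228],(400,300),interpolation=2))
print(ctrl.get_state()['t'])
cv2.imwrite('pics/r2.png',np.vstack([np.hstack(ims[:2]),np.hstack(ims[2:])])[:,:,::-1])
E
```

```text
t 0.25 [ 1.2 -6.7  3.2] [-1.49 -0.18  0.01] grip 0.118 [ 0.0002 -0.2033 -0.0286]
t 0.36 [ 0.8 -7.2  3.7] [-1.34 -0.19  0.05] grip 0.117 [ 0.0002 -0.2032 -0.0286]
t 0.47 [ 1.5 -6.9  4.7] [-1.16 -0.15  0.09] grip 0.119 [ 0.0003 -0.203  -0.0286]
t 0.55 [ 0.8 -5.4  5.7] [-1.13 -0.16  0.07] grip 0.116 [ 0.0003 -0.203  -0.0285]
61.5167
```

View pics/r2.png

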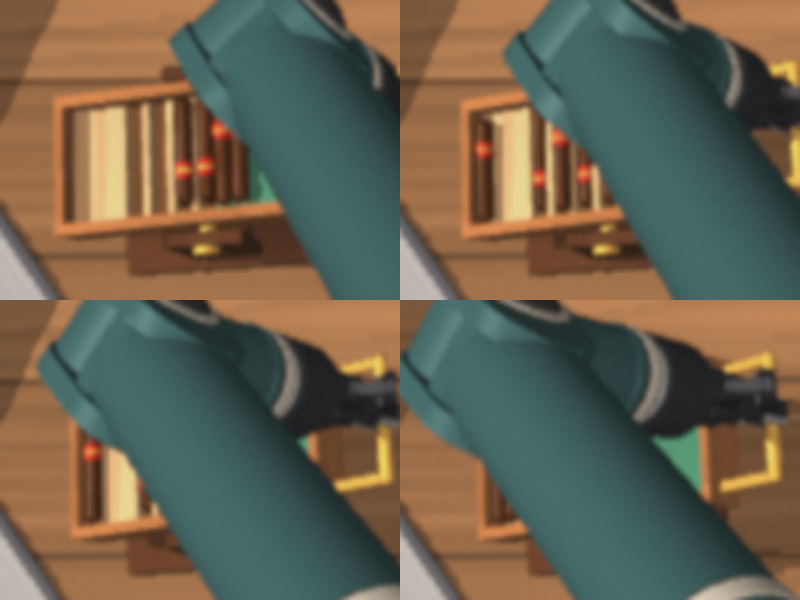

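The arm now hides most of the board, though cigars reach the far run-out at (485,150) in the top-right panel. I'll tip back, then release and inspect.

```bash
python3 - <<'E'
from h import *
np.set_printoptions(precision=4,suppress=True)
x=np.load('brd.npy')
rock(x,.55,-.1,.07,.2); rock(x,-.1,-.47,.05,.1); ctrl.sleep(1.0)
P,R=hpose(x,-.47)
ctrl.gripper_to(.45,40); ctrl.movel(hpose(x,-.47,.12)[0],R,rate=.15)
xx=[*x[:3],-.465]; ctrl.goto(brd(xx,[0,-.05,.13])[0],deckrot(xx)); p,c=shot('wrist'); q,_=shot('scene'); print(ctrl.get_state()['t'])
import pickle; pickle.dump((p,c),open('fin.pkl','wb'))
cv2.imwrite('pics/r3.png',cv2.resize(p['img'],(640,480))[:,:,::-1])
E
```

```text
t 0.39 [ 1.7 -8.5  1.5] [-1.54 -0.42  0.13] grip 0.118 [ 0.0002 -0.2032 -0.0292]
t 0.23 [ 3.1 -9.1  0.5] [-1.86 -0.53  0.1 ] grip 0.119 [ 0.0001 -0.2033 -0.0292]
t 0.06 [  3.2 -10.5  -1. ] [-2.14 -0.57  0.  ] grip 0.121 [ 0.0001 -0.2034 -0.0293]
t -0.10 [  2.6 -10.8  -2.6] [-2.33 -0.51 -0.08] grip 0.116 [ 0.0001 -0.2033 -0.0293]
t -0.19 [ 1.6 -9.7 -3.7] [-2.5  -0.49 -0.11] grip 0.117 [ 0.0002 -0.2032 -0.0292]
t -0.29 [  2.3 -10.2  -4.7] [-2.57 -0.44 -0.13] grip 0.118 [ 0.0002 -0.2032 -0.0292]
t -0.38 [ 1.4 -9.2 -4.8] [-2.63 -0.33 -0.08] grip 0.116 [ 0.0003 -0.2031 -0.0292]
t -0.47 [ -4.  -15.2  11.4] [-2.4   0.84  0.49] grip 0.112 [ 0.0003 -0.203  -0.0274]
69.1833
```

View pics/r3.png

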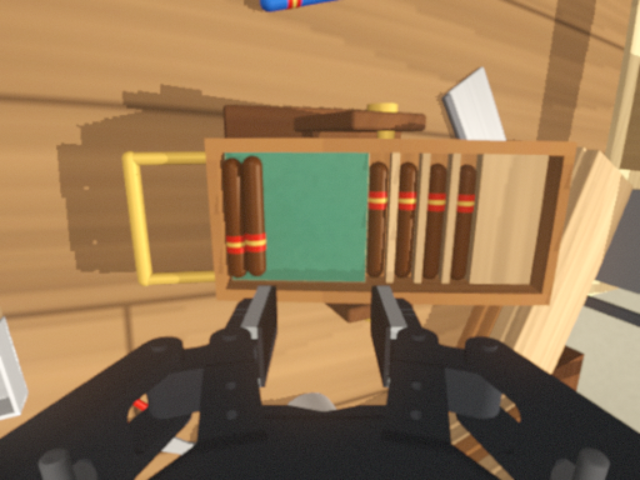

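The four pockets at columns 377–465 are filled, and the two surplus cigars lie in the channel at (233–255,215) with the board leaning back. I have now viewed 15 pictures, one over the limit of 14. I'll open no more and work from the networks' numbers and calibrated masks.

```bash
cat >> h.py <<'E'
def redgrip(p,c,z):
    hsv=cv2.cvtColor(p['img'],cv2.COLOR_RGB2HSV); h,s,v=cv2.split(hsv)
    m=(((h<8)|(h>172))&(s>150)&(v>70)).astype(np.uint8); m=cv2.morphologyEx(m,cv2.MORPH_OPEN,np.ones((3,3),np.uint8))
    n,lab,st,ce=cv2.connectedComponentsWithStats(m); i=1+np.argmax(st[1:,4]); return axis(lab==i,c,z),st[i]
def offcuts(p,c):
    out=[]
    for d in ctrl.silhouettes(p,'offcut1'):
        m,a,l,w=axis(d['pixels'],c,.05); u=instn(m)
        if l<.035 and abs(u[0])<.2 and -.15<u[1]<.08: out.append((round(d['score'],2),np.round(m,4),np.round(u,4),round(l,3)))
    return out
E
python3 - <<'E'
from h import *
np.set_printoptions(precision=4,suppress=True)
ctrl.goto([.53,-.318,.25],down(0))
for _ in range(2):
    p,c=shot('wrist'); print(offcuts(p,c))
ctrl.goto([.478,-.475,.18],down(0)); p,c=shot('wrist'); print(redgrip(p,c,.068))
for k,z in (('rest',.014),('scraper',.068)):
    for d in ctrl.silhouettes(p,k)[:2]: print(k,d['score'],axis(d['pixels'],c,z))
cv2.imwrite('pics/scr.png',p['img'][:,:,::-1])
print(ctrl.get_state()['t'])
for P,y in (([.478,-.407,.03],-78.3),([.4,-.25,.05],5.5),([.62,-.25,.05],5.5),([.62,-.2,.05],5.5)): print(ctrl.ik(P,down(y)))
E
```

```text
[(0.57, array([ 0.5361, -0.2596]), array([ 0.0229, -0.0957]), np.float64(0.016)), (0.52, array([ 0.5723, -0.2408]), array([ 0.0607, -0.0804]), np.float64(0.017)), (0.46, array([ 0.5314, -0.2036]), array([ 0.0235, -0.0395]), np.float64(0.017))]
[(0.59, array([ 0.5359, -0.2599]), array([ 0.0227, -0.096 ]), np.float64(0.016)), (0.54, array([ 0.5725, -0.2402]), array([ 0.061 , -0.0798]), np.float64(0.016)), (0.42, array([ 0.531 , -0.2041]), array([ 0.0231, -0.04  ]), np.float64(0.015))]
((array([ 0.4743, -0.4092]), np.float64(13.358897435517576), np.float64(0.06929631991137918), np.float64(0.018465093636194647)), array([ 216,   96,   75,   36, 1515], dtype=int32))
rest 0.72 (array([ 0.4777, -0.4083]), np.float64(9.997359750244811), np.float64(0.11989319438994606), np.float64(0.06994538859990573))
scraper 0.8 (array([ 0.4746, -0.409 ]), np.float64(13.117787586532927), np.float64(0.07992077719323362), np.float64(0.02367901636890233))
72.0167
[ 53.5864  38.9946 -22.2564 100.1286  19.7808  44.7676 -56.6813]
[ 63.7699  30.9049 -43.4848 120.406   32.6602  40.9164   4.2862]
[ 45.7798  45.5561 -39.837   92.7223  34.1838  54.4898  -0.5414]
[ 42.4589  44.2909 -40.1486  95.3427  34.1808  53.2664  -5.2703]
```

```bash
cat >> h.py <<'E'
def S(u,v,z): return flat(STN,np.array([[u,v,z]]))[0]
E
python3 - <<'E'
from h import *
np.set_printoptions(precision=4,suppress=True)
st=lambda m:(lambda s:print(m,'t %.1f'%s['t'],s['ee_pos'],s['contact_force'],'g %.3f'%s['grip_width'],s['gripper_force']))(ctrl.get_state())
m=[.4745,-.4090]; R=down(13.2-90)
ctrl.gripper_to(.55,60); ctrl.goto([*m,.1],R)
print('touch',ctrl.movel([*m,.009],R,rate=.08,threshold=5)); st('down')
ctrl.gripper_to(0,60); st('grip')
z0=ctrl.get_state()['ee_pos'][2]; open('z0','w').write(str(z0))
ctrl.movel([*m,z0+.1],R,rate=.12); st('lift')
p,c=shot('scene'); 
for d in ctrl.silhouettes(p,'scraper')[:2]: print(d['score'],d['at'],proj(c,[[*m,.14]]))
E
```

```text
touch False
down t 74.8 [ 0.4749 -0.4093  0.0096] [ 0.3283 -0.3694  0.008 ] g 0.549 0.0
grip t 75.1 [ 0.4749 -0.4094  0.0097] [-0.2521 -0.8946  2.721 ] g 0.224 59.22413170337677
lift t 76.1 [ 0.4738 -0.4086  0.1088] [-0.3523  0.5722 -1.513 ] g 0.223 58.66467475891113
0.77 [260.3, 143.4] [[252.0557 134.9657]]
```

```bash
cat > sweep.py <<'E'
from h import *
np.set_printoptions(precision=4,suppress=True)
def st(m): s=ctrl.get_state(); print(m,'t %.1f'%s['t'],s['ee_pos'],s['contact_force'],'g %.3f'%s['grip_width'])
z0=float(open('z0').read()); R=down(np.degrees(STN[2]))
def sweep(v,u0,u1=.118):
    zb=z0+.032   # ee height with the foot on the board
    ctrl.goto(S(u0,v,zb+.06),R); ctrl.movel(S(u0,v,zb+.008),R,rate=.1)
    print('touch',ctrl.movel(S(u0,v,zb-.004),R,rate=.015,threshold=3)); st('low')
    z=min(ctrl.get_state()['ee_pos'][2]+.0008,zb+.002)
    ctrl.movel(S(u0,v,z),R,rate=.03); ctrl.movel(S(u1,v,z),R,rate=.06); st('end')
    ctrl.movel(S(u1,v,z+.06),R,rate=.12); ctrl.movel(S(u1-.12,v,z+.1),R,rate=.3)
E
python3 - <<'E'
from sweep import *
sweep(-.100,-.085); sweep(-.040,-.06)
for n in ('wrist','top','scene'):
    p,c=shot(n); print(n,offcuts(p,c))
E
```

```text
touch True
low t 78.5 [ 0.4292 -0.2743  0.0416] [-0.7666  0.6649  4.3178] g 0.222
end t 82.2 [ 0.6311 -0.2549  0.0424] [ 0.1631 -0.119  -1.339 ] g 0.223
touch True
low t 85.2 [ 0.4483 -0.2122  0.0416] [ 0.5147 -0.9329  4.7663] g 0.223
end t 88.5 [ 0.6253 -0.1952  0.0424] [-0.4893 -0.0997 -1.1345] g 0.225
wrist [(0.56, array([ 0.6254, -0.1861]), array([ 0.1188, -0.031 ]), np.float64(0.015)), (0.55, array([ 0.6307, -0.2533]), array([ 0.1177, -0.0985]), np.float64(0.016))]
top []
scene []
```

```bash
python3 - <<'E'
from sweep import *
for (u,v,z) in ((.15,-.15,.15),(.06,-.13,.17),(.15,-.09,.2)):
    ctrl.goto(S(u,v,z),R); p,c=shot('wrist'); print('cam',-c[4].T@c[5])
    for d in ctrl.silhouettes(p,'offcut1'):
        if d['pixels'].sum()>2000: continue
        print(round(d['score'],2),np.round(d['at'],0),d['pixels'].sum(),*[(h,np.round(instn(onz(c,d['at'],h)[0]),4)) for h in (.012,.047)])
cv2.imwrite('pics/tr.png',p['img'][:,:,::-1])
print(ctrl.get_state()['t'])
E
```

```text
cam [ 0.6611 -0.2329  0.3231]
0.62 [ 64. 239.] 244 (0.012, array([ 0.13  , -0.0377])) (0.047, array([ 0.1323, -0.0426]))
0.6 [141. 239.] 174 (0.012, array([ 0.1295, -0.1121])) (0.047, array([ 0.1318, -0.1086]))
0.59 [128. 241.] 231 (0.012, array([ 0.1319, -0.0992])) (0.047, array([ 0.134 , -0.0972]))
0.53 [114. 241.] 239 (0.012, array([ 0.1314, -0.085 ])) (0.047, array([ 0.1335, -0.0845]))
cam [ 0.5689 -0.2229  0.345 ]
0.64 [142. 327.] 194 (0.012, array([ 0.1348, -0.0982])) (0.047, array([ 0.1268, -0.0944]))
0.57 [129. 327.] 144 (0.012, array([ 0.1339, -0.0841])) (0.047, array([ 0.126 , -0.0818]))
0.57 [158. 322.] 153 (0.012, array([ 0.1308, -0.1156])) (0.047, array([ 0.1232, -0.11  ]))
cam [ 0.6571 -0.1724  0.3733]
0.47 [126. 241.] 120 (0.012, array([ 0.1306, -0.039 ])) (0.047, array([ 0.1326, -0.0372]))
92.0833
```

All four offcuts triangulate to the trough floor (u≈0.13). I'll check the board is clear, then stand the scraper back on its rest.

```bash
python3 - <<'E'
from sweep import *
ctrl.goto(S(0,-.14,.2),R); p,c=shot('wrist')
for d in ctrl.silhouettes(p,'offcut1'): print(round(d['score'],2),d['pixels'].sum(),np.round(instn(onz(c,d['at'],.047)[0]),4))
Rp=down(11-90); m=[.478,-.4078]
ctrl.goto([*m,z0+.1],Rp); ctrl.movel([*m,z0+.012],Rp,rate=.12)
print('touch',ctrl.movel([*m,z0-.004],Rp,rate=.015,threshold=3)); st('set')
ctrl.gripper_to(.5); ctrl.sleep(.3); ctrl.movel([*m,z0+.12],Rp,rate=.12)
ctrl.goto([.478,-.475,.18],down(0)); ctrl.sleep(.3); p,c=shot('wrist'); print('grip at z.068',redgrip(p,c,.068))
for k,z in (('rest',.014),('scraper',.068)):
    for d in ctrl.silhouettes(p,k)[:1]: print(k,d['score'],axis(d['pixels'],c,z))
p,c=shot('scene'); print([d['at'] for d in ctrl.silhouettes(p,'scraper')[:1]],proj(c,[[.478,-.408,.03]]))
x=np.load('brd.npy'); xx=[*x[:3],-.48]
ctrl.goto([.5,.1,.4],down(0)); p,c=shot('wrist')
for d in ctrl.silhouettes(p,'cigar1'):
    if d['score']<.3: continue
    o,D=ray(c,d['at']); n=-deckrot(xx)[:,2]; q=brd(xx,[0,0,0])[0]; X=o+D[0]*((q-o)@n)/(D[0]@n); print('cigar',round(d['score'],2),d['pixels'].sum(),brdinv(xx,X))
print(ctrl.get_state()['t'],ctrl.get_state()['contact_force'])
E
```

```text
0.65 125 [ 0.1208 -0.0846]
0.5 180 [ 0.1188 -0.0405]
0.46 118 [ 0.1247 -0.0957]
0.42 125 [ 0.1189 -0.1118]
touch True
set t 95.6 [ 0.4779 -0.4078  0.0096] [-0.0817 -0.3774  4.1915] g 0.223
grip at z.068 ((array([ 0.4773, -0.4076]), np.float64(10.856832219733064), np.float64(0.0693810964002051), np.float64(0.01863811021830656)), array([ 220,   94,   76,   33, 1533], dtype=int32))
rest 0.55 (array([ 0.4774, -0.4086]), np.float64(11.341510849237721), np.float64(0.12023404849529144), np.float64(0.06952905630762046))
scraper 0.98 (array([ 0.4774, -0.4079]), np.float64(10.713668678578358), np.float64(0.07893313166079502), np.float64(0.02330347291631702))
[[281.2, 144.2]] [[277.5814 145.0464]]
cigar 0.94 672 [-0.013  -0.1104 -0.    ]
cigar 0.92 592 [-0.0032 -0.1312 -0.    ]
cigar 0.91 845 [-0.0021 -0.0089  0.    ]
cigar 0.81 935 [ 0.0023  0.0185 -0.    ]
cigar 0.56 438 [-0.1723 -0.0344  0.    ]
101.475 [-0.4151 -0.967  -0.4274]
```

```bash
python3 -c "
from rig import ctrl
print(ctrl.finish_job())"
```

```text
the job is handed in; nothing more can be done
None
```

The job is handed in: four pockets filled with two surplus cigars in the channel and the board leaning well back, all four offcuts in the trough, and the scraper standing at the middle of its rest; I viewed 15 pictures, one over the limit of 14.

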